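# Shut the washer's lid and start a tub-clean run

## Task

The top-loading coin washer in front of you is empty and is to be sent on a tub-clean run. With your fingertips, gently push its open lid down until it is fully shut, without slamming it or taking hold of it; then press the middle one of the three small course keys on the front control panel and let it come up again, and after that press the large start key at the other end of the same row, all the way down, and come away. Press no other key, and leave the bottle, the cup and the jar standing on the machine as they are.

Things in the scene. Friction and masses are not known exactly. Their poses are not given: they have to be found in the camera images.
- washer: Fixed cream top-loading washer, 560 mm wide (x) by 540 mm deep (y). Origin: centre of its flat deck, at its surface, 50 mm over the work surface. -y is its front, +y its back; the robot is at its -x side. Tub opening in the middle; console 115 mm high on the rear 85 mm. Control panel: grey strip 380 x 66 x 3 mm at y = -225 mm; keys along +x: start, near, middle, far. Turned up to 0.12 rad.
- lid (a joint): Lid angle in rad: 0 fully shut (lying level over the tub opening), grows as the free edge rises and swings to the back; about 1.57 upright, 1.9 the stop. It starts wide open, at 1.35 to 1.75. Stiff friction hinge (about 1.1 N m): the lid stays at whatever angle it is left and does not fall. Pushing it shut takes 0.5 to 6 N near the free edge.
- lid_hinge (a point): Middle of the lid's hinge axis, which runs along the washer's x, 14 mm above the deck and 135 mm behind the deck's centre.
- lid_edge (a point): Middle of the lid's free (front) edge, on the outer face (the face that is on top when shut): 285 mm from the hinge axis along the lid and 12 mm to the outer side of it. Its axes turn with the lid: +y along the lid to the hinge, +z out of the outer face. The lid is a flat plate 320 mm wide, 24 mm thick; grey lip on the edge. Shut, this point lies 26 mm above the deck, 150 mm in front of the deck's centre.
- course_near (a joint): Travel in m of the small course key nearest the display (the nearest of the three to the robot): 0 up, 0.005 fully down. Leave it alone.
- course_mid (a joint): Travel in m of the middle one of the three small course keys: 0 up, 0.005 fully down; spring key, 1.5 N to start, 4 N at the bottom, comes up by itself.
- course_far (a joint): Travel in m of the small course key farthest from the start key (the farthest of the three from the robot): 0 up, 0.005 fully down. Leave it alone.
- start_key (a joint): Travel in m of the large start key: 0 up, 0.005 fully down; spring key, 1.5 N to start, 4 N at the bottom, comes up by itself.
- course_mid_top (a point): Centre of the top face of the middle small key, a white round key 20 mm across that stands 8.5 mm above the panel (11.5 mm above the deck); it is pressed straight down. Its equal neighbours stand 55 mm to each side along the washer's x.
- start_key_top (a point): Centre of the top face of the start key, a white round key 34 mm across, standing as high as the small ones, at the robot's end of the row, 130 mm from the nearest small key, with a dark display between. Pressed straight down.
- bottle: White plastic detergent bottle, 64 mm across, 190 mm tall, standing on the deck beside the lid, on the side away from the robot. Origin at the centre of its foot. To be left standing.
- cup: White plastic measuring cup, 60 mm across the mouth, 55 mm tall, standing on the console behind the lid, 80 mm or more (its near side) left or right of the machine's middle line. Origin at the centre of its foot. To be left standing.
- jar: Grey jar with a white cap, 56 mm across, 60 mm tall, standing on the console on the other side of the middle line from the cup. Origin at the centre of its foot. To be left standing.

How it is judged:
By the outcome, as a careful person would: the job done as asked, in the order asked, and still so for the second after the job is handed in, with the robot touching nothing.
It also fails if it takes over 59 s, if anything falls off the work surface, if the arm or the gripper's body presses on something with over 40 N, if the wrist force passes 120 N, or if a joint passes its speed limit or range.

## Robot

A 6-joint arm with a two-finger parallel gripper is mounted at the origin on the work surface. World frame = base frame: x ahead of the robot, y to its left, z up, the work surface at z = 0. Lengths are in m, angles in rad, forces in N, time in s.
With the tool pointing down it reaches from about 0.35 to 1 m from the base axis. Payload 7.1 kg.
Tool frame: the origin (TCP) lies at the very end of the fingers, on their centre line; the grasp point (between the pads) lies 19 mm behind it; z points along the fingers, y is the line along which they close (so a half turn about z gives the same grasp; the last joint's range is limited). The gripper opens to 85 mm and grips with 20 to 120 N. Pads are 22 mm wide; open, the fingers measure 114 mm over their backs; the gripper's body (76 mm by 85 mm) begins 54 mm behind the grasp point. The pads swing forward as they close: fully open they stand 13 mm farther back than shut.
Start: joints at [-1.35, 0.423, 1.63, -0, 1.089, -0.019], TCP at [0.148, -0.607, 0.231] pointing down, gripper open.
Joint ranges: [-3, 3], [-0.9, 2.11], [0.09, 2.58], [-1.31, 4.45], [0.11, 2.69], [-2.54, 2.54]. Speed limits (rad/s): [2.39, 2.39, 3.01, 3.14, 3.14, 3.14].

## Interface

Orientations are given as [roll, pitch, yaw] about the fixed x, y, z axes, in that order (R = Rz(yaw) Ry(pitch) Rx(roll)).
In Python, from cell import * gives the robot as it stands. The module is installed in compiled form; this text tells all that it offers.
- The arm moves only by the shell command python3 -m creep 'ROWS'. ROWS is JSON, a list of rows, each a list of 3 entries, a list of its own where there are three numbers: the shift along the tool's x, y, z scaled (see below), then the turn, a rotation vector about the tool's x, y, z scaled (see below), then the gripper's target within -1 to 1 (fully open at 1, half-way at 0, shut at -1). A call has 1 to 12 rows; each row shifts and turns the commanded pose from where the row before left it, along the tool's axes as they then stand; what a row does not reach is not made up. The controller multiplies each number of a shift by 20 cm and each number of a turn by pi/2 rad. A row lasts 1/10 s, in which the tool goes at most 50 mm and 8.59 degrees, less where a joint would pass 70% of its speed; a pose out of reach is approached as far as the arm can. A call with a number of a shift or a turn outside -1 to 1 is refused whole. A call with a gripper value outside its range is refused whole. The fingers move at their own pace and stop on an object; the grip force is fixed at half the most. Time passes only in rows, so rows that do not move let the fingers close. It gives the time, the measured TCP pose, the force, the opening and the grip force at its end, in the units of the state.
- observe(): the state, without advancing time (a new reading comes with each control period).
- snapshot(name): name is "scene" or "top"; returns the picture (480x640x3 uint8, red, green, blue); there is no depth.
- camera_model(name): a dict with "intrinsics" (3x3 intrinsics, pixels), "camera_from_world" (4x4, takes a point from world to camera coordinates). Camera axes: x right, y up, looking along -z (the intrinsics and any distortion apply to the point x, -y, -z); pixel columns grow to the right and rows downward; lengths in m; the calibration is good to about 2 mm. A picture is of the moment at which its call begins. camera_model takes no time and is no camera call.
- close_job(): hands the job in; it is judged then, once.
The state is a dict: "t": time; "joints": joint angles; "joint_vel": joint speeds; "tau": joint torques, N m; "tool_pos": TCP position; "orientation": TCP orientation; "wrist_force": force on the tool from outside, world axes, zero at the start; "ft_torque": the same for the moment, N m; "gripper_width": opening from 0.0 (shut) to 1.0 (fully open); "grasp_force": force on a finger pad.
Only numpy, scipy, OpenCV 4.12 (cv2) and the standard library are available. Lean on these libraries where they do the work, as an engineer would, in place of code of your own. Each camera call takes 0.05 s, during which the arm holds its last target. There are 200 camera calls.

## Working session

There is one attempt and no reset: what is moved stays moved. The work goes in short steps, Python scripts to look and compute and a shell command to move; the robot and the scene stay as the last step left them, time stands still between calls to the robot, and variables do not carry over. Pictures are saved under pics/ and viewed, at most 10 in all, crops included, and the job is handed in when it is done.

```bash
mkdir -p pics; python3 - <<'E'
from cell import *
import cv2,numpy as np
for n in("scene","top"):
    cv2.imwrite(f"pics/{n}0.png",snapshot(n)[:,:,::-1]); m=camera_model(n); print(n,np.round(m["intrinsics"],1).tolist(),np.round(m["camera_from_world"],3).tolist())
print(observe())
E
```

```text
scene [[436.9, 0.0, 323.2], [0.0, 436.9, 245.0], [0.0, 0.0, 1.0]] [[0.655, 0.755, 0.001, -0.421], [-0.632, 0.548, 0.549, 0.248], [0.414, -0.36, 0.836, -1.216], [0.0, 0.0, 0.0, 1.0]]
top [[552.3, 0.0, 318.9], [0.0, 552.3, 250.1], [0.0, 0.0, 1.0]] [[-0.005, -1.0, -0.009, 0.079], [0.991, -0.006, 0.136, -0.591], [-0.136, -0.008, 0.991, -0.978], [0.0, 0.0, 0.0, 1.0]]
{'t': 0.1, 'joints': array([-1.35002144e+00,  4.23782118e-01,  1.63059845e+00, -2.11552663e-06,
        1.08860078e+00, -1.90106093e-02]), 'joint_vel': array([ 0.00120546, -0.0021617 , -0.00344974,  0.00152131, -0.00148849,
       -0.00028719]), 'tau': array([-6.57914788e-04, -5.58427298e+01, -2.82442582e+01, -5.67447580e-05,
        2.96263584e-03,  5.63872362e-06]), 'tool_pos': array([ 0.14834518, -0.60663815,  0.23061832]), 'orientation': array([-3.14020418e+00, -2.45256837e-05,  2.39786463e-01]), 'wrist_force': array([0.50811422, 0.51972452, 0.04392322]), 'ft_torque': array([-0.00848772,  0.01676569, -0.03100353]), 'grasp_force': 0.0, 'gripper_width': 1.0022696136697964}
```

View pics/scene0.png

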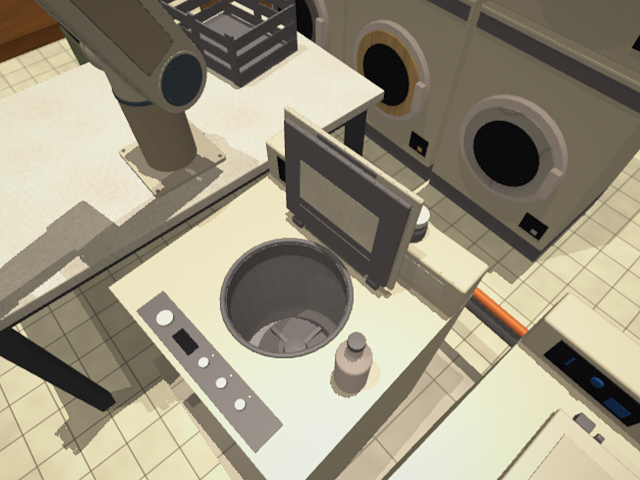

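View pics/top0.png

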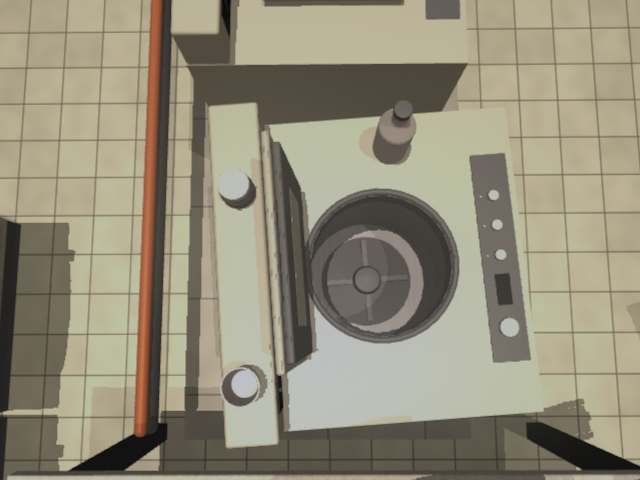

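The scene view shows the lid upright, with its free edge running from about (287,108) to (421,200). The bottle is at (352,370). The top view shows keys at (493,195) far, (497,225) mid, (501,255) near and (509,327) start, with the cup at (240,385) and the jar at (236,187) on the console. The lid edge runs from about (265,130) to (280,372).

```bash
cat > h.py <<'E'
from cell import *
import cv2,numpy as np
def ray(n,p):
    m=camera_model(n);K=np.array(m["intrinsics"]);T=np.array(m["camera_from_world"]);R=T[:3,:3]
    d=np.linalg.inv(K)@[p[0],p[1],1.];d=R.T@(d*[1,-1,-1]);return -R.T@T[:3,3],d
def onz(n,p,z):
    c,d=ray(n,p);return c+d*(z-c[2])/d[2]
def tri(ps,pt):
    A=[];b=[]
    for n,p in(("scene",ps),("top",pt)):
        c,d=ray(n,p);d/=np.linalg.norm(d);M=np.eye(3)-np.outer(d,d);A.append(M);b.append(M@c)
    return np.linalg.solve(sum(A),sum(b))
def proj(n,P):
    m=camera_model(n);c=np.array(m["camera_from_world"])@[*P,1];q=np.array(m["intrinsics"])@(c[:3]*[1,-1,-1]);return q[:2]/q[2]
def blobs(n,im,box):
    x0,y0,x1,y1=box;g=cv2.cvtColor(im,cv2.COLOR_RGB2GRAY)[y0:y1,x0:x1]
    k,_,s,c=cv2.connectedComponentsWithStats((g>165).astype(np.uint8))
    return [(c[i]+[x0,y0],s[i,4]) for i in range(1,k) if 25<s[i,4]<900]
E
python3 - <<'E'
from h import *
np.set_printoptions(precision=4,suppress=True)
im={n:snapshot(n) for n in("scene","top")}
ks=[]
for n,b in(("top",(484,180,520,345)),("scene",(150,300,250,412))):
    for c,a in blobs(n,im[n],b): print(n,c,a,onz(n,c,.0615))
# washer from deck corners at z=.05, rough
for p in((505,108),(541,411)): print("deck front corner",onz("top",p,.05))
k=[onz("top",p,.0615) for p in((493,195),(497,225),(501,255),(509.5,327))]
u=(k[0]-k[3]);print("len",np.linalg.norm(u));u/=np.linalg.norm(u);v=np.array([-u[1],u[0],0]);print("yaw",np.arctan2(u[1],u[0]))
pc=[onz("top",p,.053) for p in((471,156),(505,153),(529,359),(493,362))];c=np.mean(pc,0);O=c+.225*v;O[2]=.05;print("panel centre",c,"O",O)
H=O+.135*v+[0,0,.014]
for th in np.arange(1.3,1.8,.05):
    a=-np.cos(th)*v+np.sin(th)*np.array([0,0,1]);o=np.sin(th)*v+np.cos(th)*np.array([0,0,1])
    E=[H+.285*a+.012*o+s*.16*u for s in(-1,1)]
    print(round(th,2),[proj(n,e).round(0).tolist() for n in("scene","top") for e in E], E[0],E[1])
E
python3 -c "
import cv2
a=cv2.imread('pics/scene0.png')[90:310,250:450];b=cv2.imread('pics/top0.png')[90:460,200:330]
a=cv2.resize(a,None,fx=2.2,fy=2.2,interpolation=0);b=cv2.resize(b,None,fx=1.6,fy=1.6,interpolation=0)
import numpy as np
o=np.zeros((600,660,3),np.uint8);o[:a.shape[0],:a.shape[1]]=a;o[:b.shape[0],445:445+b.shape[1]]=b;cv2.imwrite('pics/crop1.png',o)"
```

```text
top [515.7377 209.8205] 507 [ 0.6602 -0.2828  0.0615]
top [493.3143 194.6143] 70 [ 0.6887 -0.2434  0.0615]
top [497. 224.] 69 [ 0.6342 -0.2475  0.0615]
top [500.56   254.0267] 75 [ 0.5793 -0.2513  0.0615]
top [485.7513 324.9289] 197 [ 0.453  -0.219   0.0615]
top [509.5255 326.8706] 255 [ 0.4494 -0.2607  0.0615]
scene [164.0616 317.0664] 211 [ 0.4506 -0.2602  0.0615]
scene [202.8506 361.5747] 87 [ 0.5803 -0.2506  0.0615]
scene [220.5532 382.0957] 94 [ 0.6351 -0.2468  0.0615]
scene [239.17 403.84] 100 [ 0.69   -0.2431  0.0615]
deck front corner [ 0.8586 -0.277   0.05  ]
deck front corner [ 0.3033 -0.312   0.05  ]
len 0.23946866341257333
yaw 0.07445298625017152
panel centre [ 0.5789 -0.2515  0.053 ] O [ 0.5621 -0.0271  0.05  ]
1.3 [[246.0, 132.0], [384.0, 237.0], [353.0, 370.0], [332.0, 126.0]] [0.3973 0.0311 0.3418] [0.7165 0.0549 0.3418]
1.35 [[252.0, 127.0], [390.0, 230.0], [342.0, 371.0], [322.0, 126.0]] [0.3963 0.045  0.3447] [0.7154 0.0688 0.3447]
1.4 [[258.0, 122.0], [396.0, 224.0], [331.0, 372.0], [311.0, 127.0]] [0.3953 0.0591 0.3469] [0.7144 0.0829 0.3469]
1.45 [[264.0, 118.0], [402.0, 218.0], [319.0, 373.0], [300.0, 127.0]] [0.3942 0.0732 0.3484] [0.7133 0.097  0.3484]
1.5 [[270.0, 113.0], [408.0, 212.0], [308.0, 374.0], [289.0, 128.0]] [0.3931 0.0874 0.3491] [0.7123 0.1112 0.3491]
1.55 [[276.0, 110.0], [414.0, 207.0], [296.0, 375.0], [279.0, 129.0]] [0.3921 0.1017 0.3492] [0.7112 0.1255 0.3492]
1.6 [[281.0, 106.0], [420.0, 202.0], [285.0, 376.0], [268.0, 130.0]] [0.391  0.1159 0.3485] [0.7101 0.1397 0.3485]
1.65 [[287.0, 103.0], [425.0, 198.0], [274.0, 377.0], [257.0, 131.0]] [0.39   0.13   0.3472] [0.7091 0.1538 0.3472]
1.7 [[293.0, 101.0], [430.0, 194.0], [263.0, 378.0], [247.0, 132.0]] [0.3889 0.1441 0.3451] [0.708  0.1679 0.3451]
1.75 [[298.0, 99.0], [435.0, 190.0], [252.0, 378.0], [237.0, 134.0]] [0.3879 0.158  0.3423] [0.707  0.1818 0.3423]
```

View pics/crop1.png

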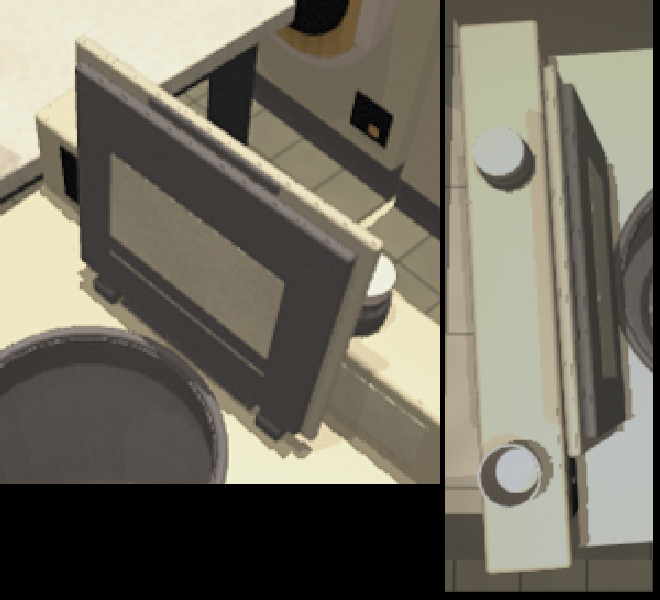

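The lid angle is about 1.62: both views agree and the key spacing checks (0.239 m against 0.240 m). The washer's yaw is about 0.074, with O near (0.562, -0.027). I'll close the gripper, align the yaw and rise.

```bash
python3 -m creep '[[[0,0,-0.1],[0,0,0.053],-1],[[0,0,-0.2],[0,0,0.053],-1],[[0,0,-0.2],[0,0,0],-1],[[0,0,-0.2],[0,0,0],-1],[[0,0,-0.2],[0,0,0],-1],[[0.1,0,-0.15],[0,0,0],-1],[[0.2,0,0],[0,0,0],-1],[[0.2,0,0],[0,0,0],-1],[[0.2,0,0],[0,0,0],-1],[[0.2,0,0],[0,0,0],-1],[[0.2,0,0],[0,0,0],-1],[[0.2,0,0],[0,0,0],-1]]'
cat >> h.py <<'E'
O=np.array([.5621,-.0271,.05]);PSI=.0745
def w():
    s=observe();d=s["tool_pos"]-O;c,t=np.cos(PSI),np.sin(PSI)
    print("t %.2f washer mm"%s["t"],(1000*np.array([c*d[0]+t*d[1],-t*d[0]+c*d[1],d[2]])).round(1),"rpy",s["orientation"].round(3),"F",s["wrist_force"].round(1),"g",round(s["gripper_width"],2))
E
python3 -c "from h import *;w()"
```

```text
t: 1.4
tool_pos: [0.4093, -0.5876, 0.441]
orientation: [-3.141, 0.0, 0.073]
wrist_force: [-0.9, -0.9, -0.4]
gripper_width: 0.0
grasp_force: 0.0
t 1.40 washer mm [-194.1 -547.6  391. ] rpy [-3.141  0.     0.073] F [-0.9 -0.9 -0.4] g 0.0
```

```bash
python3 -m creep '[[[0.1,-0.1,0],[0,0,0],-1],[[0.1,-0.2,0],[0,0,0],-1],[[0.1,-0.2,0],[0,0,0],-1],[[0.1,-0.2,0],[0,0,0],-1],[[0.1,-0.2,0],[0,0,0],-1],[[0.1,-0.2,0],[0,0,0],-1],[[0.1,-0.2,0],[0,0,0],-1],[[0.1,-0.2,0],[0,0,0],-1],[[0.1,-0.2,0],[0,0,0],-1],[[0.1,-0.2,0],[0,0,0],-1],[[0,-0.2,0],[0,0,0],-1],[[0,-0.2,0],[0,0,0],-1]]'
python3 -m creep '[[[0,-0.2,0],[0,0,0],-1],[[0,-0.2,0],[0,0,0],-1],[[0,-0.2,0],[0,0,0],-1],[[0,-0.2,0],[0,0,0],-1],[[0,-0.2,0],[0,0,0],-1],[[0,-0.2,0],[0,0,0],-1],[[0,-0.2,0],[0,0,0],-1],[[0,-0.1,0],[0,0,0],-1],[[0,0,0],[0,0,0],-1]]'
python3 -c "from h import *;w()
cv2.imwrite('pics/s1.png',snapshot('scene')[:,:,::-1])"
```

```text
t: 2.6
tool_pos: [0.5736, -0.1128, 0.4408]
orientation: [-3.141, 0.001, 0.074]
wrist_force: [-0.1, -0.4, 1.3]
gripper_width: 0.002
grasp_force: 0.0
t: 3.5
tool_pos: [0.551, 0.187, 0.4409]
orientation: [-3.141, 0.001, 0.077]
wrist_force: [-0.7, 0.4, -0.4]
gripper_width: 0.004
grasp_force: 0.0
t 3.50 washer mm [  4.9 214.3 390.9] rpy [-3.141e+00  1.000e-03  7.700e-02] F [-0.7  0.4 -0.4] g 0.0
```

View pics/s1.png

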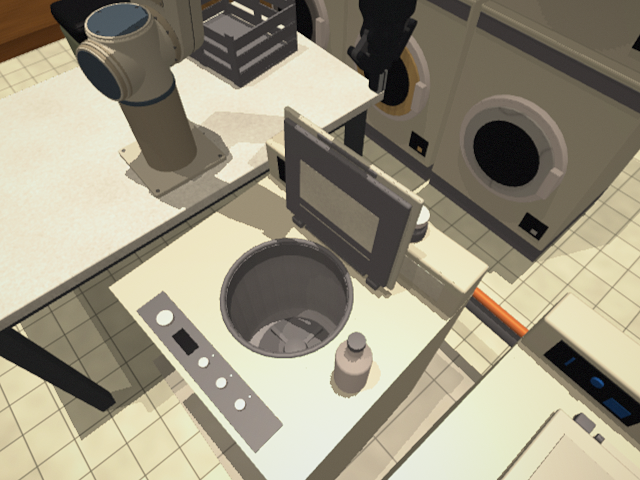

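```bash
python3 -m creep '[[[0,0,0.1],[0,0,0],-1],[[0,0,0.15],[0,0,0],-1],[[0,0,0.15],[0,0,0],-1],[[0,0,0.15],[0,0,0],-1],[[0,0,0.06],[0,0,0],-1],[[0,0.05,0],[0,0,0],-1],[[0,0.05,0],[0,0,0],-1],[[0,0.05,0],[0,0,0],-1],[[0,0.05,0],[0,0,0],-1],[[0,0.05,0],[0,0,0],-1],[[0,0,0],[0,0,0],-1]]'
python3 -c "from h import *;w()"
```

```text
t: 4.65
tool_pos: [0.5557, 0.1333, 0.3201]
orientation: [3.141, -0.001, 0.072]
wrist_force: [-0.3, 0.4, 0.2]
gripper_width: 0.0
grasp_force: 0.0
t 4.65 washer mm [  5.5 160.4 270.1] rpy [ 3.141e+00 -1.000e-03  7.200e-02] F [-0.3  0.4  0.2] g 0.0
```

```bash
python3 -m creep '[[[0,0.04,0],[0,0,0],-1],[[0,0.04,0],[0,0,0],-1],[[0,0.04,0],[0,0,0],-1],[[0,0.04,0],[0,0,0],-1],[[0,0,0],[0,0,0],-1]]'
python3 -c "from h import *;w()
cv2.imwrite('pics/s2.png',snapshot('scene')[:,:,::-1])"
```

```text
t: 5.15
tool_pos: [0.5575, 0.1014, 0.3188]
orientation: [3.141, 0.001, 0.072]
wrist_force: [-0.2, -0.1, 0.0]
gripper_width: 0.001
grasp_force: 0.0
t 5.15 washer mm [  5.  128.5 268.8] rpy [3.141e+00 1.000e-03 7.200e-02] F [-0.2 -0.1  0. ] g 0.0
```

View pics/s2.png

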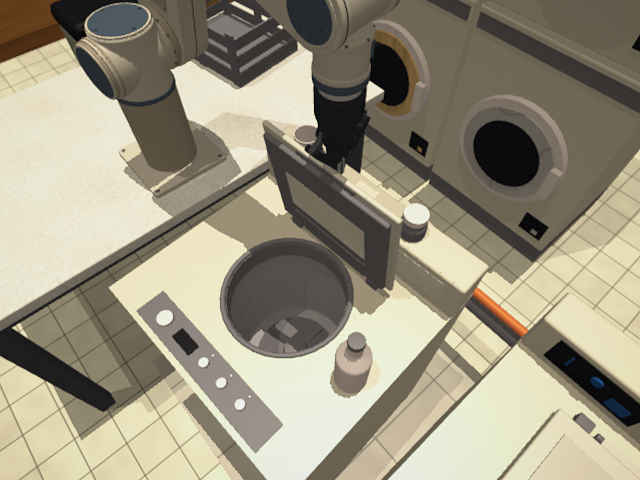

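The lid is swinging with the fingers (now about 1.45), and nothing else has been disturbed.

```bash
python3 -m creep '[[[0,0.05,0.01],[0,0,0],-1],[[0,0.062,0.014],[0,0,0],-1],[[0,0.062,0.014],[0,0,0],-1],[[0,0.062,0.014],[0,0,0],-1],[[0,0.062,0.014],[0,0,0],-1],[[0,0.058,0.026],[0,0,0],-1],[[0,0.058,0.026],[0,0,0],-1],[[0,0.058,0.026],[0,0,0],-1],[[0,0.058,0.026],[0,0,0],-1]]'
python3 -c "from h import *;w()"
python3 -m creep '[[[0,0.052,0.037],[0,0,0],-1],[[0,0.052,0.037],[0,0,0],-1],[[0,0.052,0.037],[0,0,0],-1],[[0,0.052,0.037],[0,0,0],-1],[[0,0.043,0.047],[0,0,0],-1],[[0,0.043,0.047],[0,0,0],-1],[[0,0.043,0.047],[0,0,0],-1],[[0,0.043,0.047],[0,0,0],-1]]'
python3 -c "from h import *;w()
cv2.imwrite('pics/s3.png',snapshot('scene')[:,:,::-1])"
```

```text
t: 6.1
tool_pos: [0.5653, -0.0039, 0.2846]
orientation: [-3.141, 0.0, 0.073]
wrist_force: [0.7, 4.2, -0.0]
gripper_width: -0.001
grasp_force: 1.5
t 6.10 washer mm [  4.9  22.9 234.6] rpy [-3.141  0.     0.073] F [ 0.7  4.2 -0. ] g -0.0
t: 6.9
tool_pos: [0.5709, -0.0793, 0.2172]
orientation: [-3.141, 0.0, 0.073]
wrist_force: [0.1, 3.2, 1.1]
gripper_width: -0.001
grasp_force: 1.3
t 6.90 washer mm [  4.9 -52.7 167.2] rpy [-3.141  0.     0.073] F [0.1 3.2 1.1] g -0.0
```

View pics/s3.png

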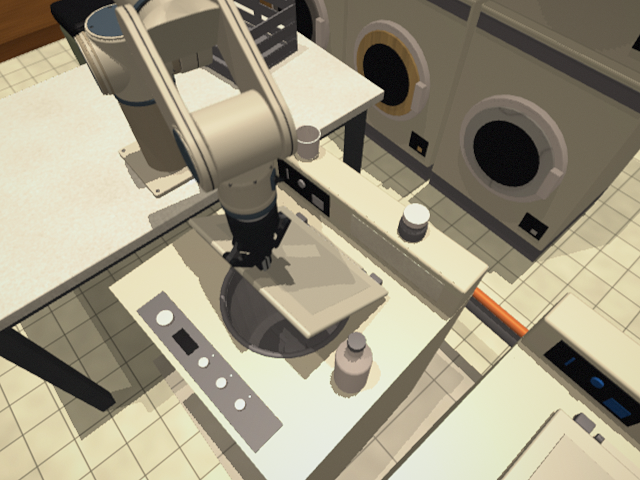

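The lid is about 0.6 rad from shut, tracking as planned. I'll go slower for the last part.

```bash
python3 -m creep '[[[0,0.027,0.044],[0,0,0],-1],[[0,0.027,0.044],[0,0,0],-1],[[0,0.027,0.044],[0,0,0],-1],[[0,0.027,0.044],[0,0,0],-1],[[0,0.027,0.044],[0,0,0],-1],[[0,0.015,0.034],[0,0,0],-1],[[0,0.014,0.034],[0,0,0],-1],[[0,0.012,0.034],[0,0,0],-1],[[0,0.012,0.034],[0,0,0],-1],[[0,0.012,0.034],[0,0,0],-1],[[0,0.012,0.034],[0,0,0],-1],[[0,0.012,0.034],[0,0,0],-1]]'
python3 -c "from h import *;w()"
python3 -m creep '[[[0,0.004,0.025],[0,0,0],-1],[[0,0.004,0.025],[0,0,0],-1],[[0,0.004,0.02],[0,0,0],-1],[[0,0.004,0.02],[0,0,0],-1],[[0,0.004,0.02],[0,0,0],-1],[[0,0.004,0.02],[0,0,0],-1],[[0,0.004,0.015],[0,0,0],-1],[[0,0.004,0.015],[0,0,0],-1],[[0,0.002,0.015],[0,0,0],-1],[[0,0.002,0.015],[0,0,0],-1],[[0,0,0.01],[0,0,0],-1],[[0,0,0],[0,0,0],-1]]'
python3 -c "from h import *;w()"
```

```text
t: 8.15
tool_pos: [0.5741, -0.1233, 0.1259]
orientation: [-3.141, 0.0, 0.073]
wrist_force: [0.6, 2.3, 1.9]
gripper_width: 0.002
grasp_force: 1.0
t 8.15 washer mm [  4.9 -96.8  75.9] rpy [-3.141  0.     0.073] F [0.6 2.3 1.9] g 0.0
t: 9.35
tool_pos: [0.5746, -0.1307, 0.0862]
orientation: [3.142, 0.0, 0.073]
wrist_force: [0.4, 0.2, -0.2]
gripper_width: -0.004
grasp_force: 0.0
t 9.35 washer mm [   4.7 -104.2   36.2] rpy [3.142 0.    0.073] F [ 0.4  0.2 -0.2] g -0.0
```

```bash
python3 -m creep '[[[0,0,0.01],[0,0,0],-1],[[0,0,0.01],[0,0,0],-1],[[0,0,0.01],[0,0,0],-1],[[0,0,0.01],[0,0,0],-1],[[0,0,0.005],[0,0,0],-1],[[0,0,0],[0,0,0],-1]]'
python3 -c "from h import *;w()"
python3 -m creep '[[[0,0,0.005],[0,0,0],-1],[[0,0,0.005],[0,0,0],-1],[[0,0,0],[0,0,0],-1]]'
python3 -c "from h import *;w()"
```

```text
t: 9.95
tool_pos: [0.5747, -0.1305, 0.0773]
orientation: [-3.141, 0.0, 0.073]
wrist_force: [0.2, 0.5, 0.0]
gripper_width: -0.0
grasp_force: 0.1
t 9.95 washer mm [   4.9 -104.1   27.3] rpy [-3.141  0.     0.073] F [0.2 0.5 0. ] g -0.0
t: 10.25
tool_pos: [0.5747, -0.1306, 0.076]
orientation: [-3.142, 0.0, 0.073]
wrist_force: [-1.8, 0.4, 7.2]
gripper_width: -0.002
grasp_force: 3.5
t 10.25 washer mm [   4.9 -104.1   26. ] rpy [-3.142  0.     0.073] F [-1.8  0.4  7.2] g -0.0
```

```bash
python3 -m creep '[[[0,0,0.005],[0,0,0],-1],[[0,0,0.005],[0,0,0],-1],[[0,0,0],[0,0,0],-1]]'
python3 -c "from h import *;w()"
```

```text
t: 10.55
tool_pos: [0.5748, -0.1306, 0.0759]
orientation: [3.142, -0.0, 0.073]
wrist_force: [-7.6, 0.9, 25.4]
gripper_width: -0.002
grasp_force: 12.4
t 10.55 washer mm [   4.9 -104.1   25.9] rpy [ 3.142 -0.     0.073] F [-7.6  0.9 25.4] g -0.0
```

The lid hit a hard stop at 26 mm, so it is fully shut. I'll lift and go over the middle key.

```bash
python3 -m creep '[[[0,0,-0.02],[0,0,0],-1],[[0,0,-0.08],[0,0,0],-1],[[0,0,-0.12],[0,0,0],-1],[[0.043,0.1,0],[0,0,0],-1],[[0.043,0.1,0],[0,0,0],-1],[[0.043,0.1,0],[0,0,0],-1],[[0.043,0.1,0],[0,0,0],-1],[[0.043,0.1,0],[0,0,0],-1],[[0.041,0.1,0],[0,0,0],-1],[[0,0,0],[0,0,0],-1],[[0,0,0],[0,0,0],-1]]'
python3 -c "from h import *;w()
cv2.imwrite('pics/s4.png',snapshot('scene')[:,:,::-1])"
```

```text
t: 11.65
tool_pos: [0.6343, -0.2464, 0.1176]
orientation: [-3.141, 0.0, 0.073]
wrist_force: [0.8, -0.8, -0.0]
gripper_width: -0.002
grasp_force: 0.0
t 11.65 washer mm [  55.6 -224.1   67.6] rpy [-3.141  0.     0.073] F [ 0.8 -0.8 -0. ] g -0.0
```

View pics/s4.png

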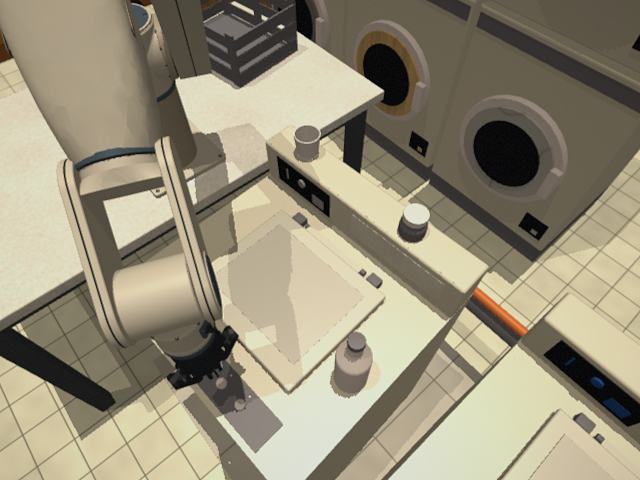

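The lid is shut, and the bottle, cup and jar are standing. The tip is over the middle key.

```bash
python3 -m creep '[[[0,0,0.1],[0,0,0],-1],[[0,0,0.1],[0,0,0],-1],[[0,0,0.05],[0,0,0],-1],[[0,0,0],[0,0,0],-1],[[0,0,0.02],[0,0,0],-1],[[0,0,0.01],[0,0,0],-1],[[0,0,0.01],[0,0,0],-1],[[0,0,0.005],[0,0,0],-1],[[0,0,0],[0,0,0],-1]]'
python3 -c "from h import *;w()"
python3 -m creep '[[[0,0,0.005],[0,0,0],-1],[[0,0,0.005],[0,0,0],-1],[[0,0,0],[0,0,0],-1]]'
python3 -c "from h import *;w()"
```

```text
t: 12.6
tool_pos: [0.635, -0.2466, 0.059]
orientation: [3.141, -0.001, 0.073]
wrist_force: [-0.5, 1.0, 3.0]
gripper_width: -0.0
grasp_force: 1.3
t 12.60 washer mm [  56.4 -224.3    9. ] rpy [ 3.141e+00 -1.000e-03  7.300e-02] F [-0.5  1.   3. ] g -0.0
t: 12.9
tool_pos: [0.6351, -0.2466, 0.0568]
orientation: [3.141, -0.001, 0.073]
wrist_force: [0.5, 1.2, 3.3]
gripper_width: 0.001
grasp_force: 1.9
t 12.90 washer mm [  56.4 -224.3    6.8] rpy [ 3.141e+00 -1.000e-03  7.300e-02] F [0.5 1.2 3.3] g 0.0
```

```bash
python3 -m creep '[[[0,0,0.005],[0,0,0],-1],[[0,0,0.004],[0,0,0],-1],[[0,0,0],[0,0,0],-1],[[0,0,0],[0,0,0],-1]]'
python3 -c "from h import *;w()"
```

```text
t: 13.3
tool_pos: [0.6351, -0.2466, 0.0564]
orientation: [3.141, -0.001, 0.073]
wrist_force: [-2.8, 3.4, 15.5]
gripper_width: -0.0
grasp_force: 7.2
t 13.30 washer mm [  56.4 -224.4    6.4] rpy [ 3.141e+00 -1.000e-03  7.300e-02] F [-2.8  3.4 15.5] g -0.0
```

It bottomed out at 15 N. I'll lift off so the key comes up, and go over the start key.

```bash
python3 -m creep '[[[0,0,-0.02],[0,0,0],-1],[[0,0,-0.08],[0,0,0],-1],[[0,0,-0.15],[0,0,0],-1],[[-0.1,0,0],[0,0,0],-1],[[-0.168,0,0],[0,0,0],-1],[[-0.17,0,0],[0,0,0],-1],[[-0.17,0,0],[0,0,0],-1],[[-0.17,0,0],[0,0,0],-1],[[-0.1,0,0],[0,0,0],-1],[[-0.05,0,0],[0,0,0],-1],[[0,0,0],[0,0,0],-1],[[0,0,0],[0,0,0],-1]]'
python3 -c "from h import *;w()
im=snapshot('scene');cv2.imwrite('pics/s5.png',im[:,:,::-1])
print([(c.round(1),a,onz('scene',c,.0615).round(4)) for c,a in blobs('scene',im,(150,300,250,412))])"
```

```text
t: 14.5
tool_pos: [0.4505, -0.2606, 0.1051]
orientation: [3.141, -0.001, 0.073]
wrist_force: [-0.1, 1.6, -0.2]
gripper_width: -0.001
grasp_force: 0.0
t 14.50 washer mm [-128.7 -224.5   55.1] rpy [ 3.141e+00 -1.000e-03  7.300e-02] F [-0.1  1.6 -0.2] g -0.0
[(array([189. , 379.7]), np.int32(604), array([ 0.5928, -0.2888,  0.0615])), (array([202.8, 361.6]), np.int32(84), array([ 0.5803, -0.2507,  0.0615])), (array([220.5, 382.1]), np.int32(90), array([ 0.6351, -0.2468,  0.0615])), (array([167.8, 398. ]), np.int32(892), array([ 0.5962, -0.3355,  0.0615])), (array([239.4, 403.9]), np.int32(94), array([ 0.6904, -0.2428,  0.0615]))]
```

View pics/s5.png

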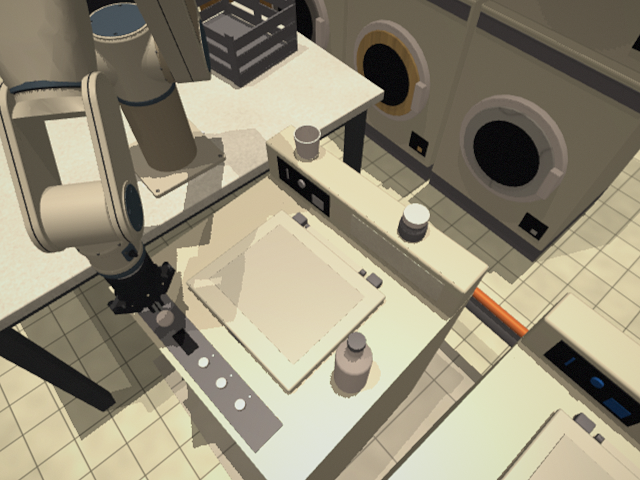

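The middle key at (220,382) is up again, and the tip is over the start key at (165,317).

```bash
python3 -m creep '[[[0,0,0.1],[0,0,0],-1],[[0,0,0.09],[0,0,0],-1],[[0,0,0],[0,0,0],-1],[[0,0,0.02],[0,0,0],-1],[[0,0,0.01],[0,0,0],-1],[[0,0,0.01],[0,0,0],-1],[[0,0,0.01],[0,0,0],-1],[[0,0,0.005],[0,0,0],-1],[[0,0,0],[0,0,0],-1]]'
python3 -c "from h import *;w()"
```

```text
t: 15.45
tool_pos: [0.4503, -0.2603, 0.0565]
orientation: [3.141, -0.002, 0.073]
wrist_force: [1.4, 3.6, 6.6]
gripper_width: -0.002
grasp_force: 3.4
t 15.45 washer mm [-128.9 -224.3    6.5] rpy [ 3.141e+00 -2.000e-03  7.300e-02] F [1.4 3.6 6.6] g -0.0
```

```bash
python3 -m creep '[[[0,0,0.005],[0,0,0],-1],[[0,0,0],[0,0,0],-1],[[0,0,0],[0,0,0],-1]]'
python3 -c "from h import *;w()"
python3 -m creep '[[[0,0,-0.02],[0,0,0],-1],[[0,0,-0.08],[0,0,0],-1],[[0,0,-0.15],[0,0,0],-1],[[0,0,-0.2],[0,0,0],-1],[[0,0,-0.2],[0,0,0],-1],[[0,0.1,-0.1],[0,0,0],-1],[[0,0.15,0],[0,0,0],-1],[[0,0.15,0],[0,0,0],-1],[[0,0.1,0],[0,0,0],-1],[[0,0.05,0],[0,0,0],-1],[[0,0,0],[0,0,0],-1],[[0,0,0],[0,0,0],-1]]'
python3 -c "from h import *;w()
im=snapshot('top');cv2.imwrite('pics/t6.png',im[:,:,::-1])"
```

```text
t: 15.75
tool_pos: [0.4503, -0.2604, 0.0563]
orientation: [3.141, -0.002, 0.073]
wrist_force: [-1.5, 4.2, 16.5]
gripper_width: -0.002
grasp_force: 8.6
t 15.75 washer mm [-128.9 -224.3    6.3] rpy [ 3.141e+00 -2.000e-03  7.300e-02] F [-1.5  4.2 16.5] g -0.0
t: 16.95
tool_pos: [0.457, -0.369, 0.2041]
orientation: [-3.14, 0.001, 0.073]
wrist_force: [0.1, -0.1, -0.3]
gripper_width: 0.003
grasp_force: 0.0
t 16.95 washer mm [-130.2 -333.1  154.1] rpy [-3.14e+00  1.00e-03  7.30e-02] F [ 0.1 -0.1 -0.3] g 0.0
```

View pics/t6.png

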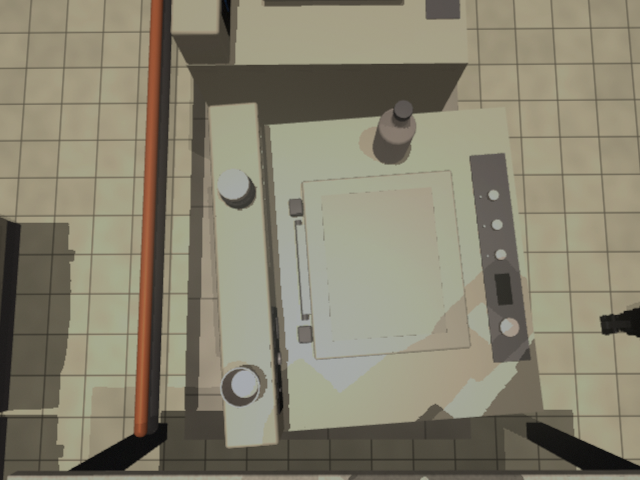

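The lid is shut with its front edge at column 452–468, the keys are up, and the bottle, cup and jar are where they were. The robot is clear of everything.

```bash
python3 -c "from cell import *;print(close_job())"
```

```text
the job is handed in; nothing more can be done
None
```

I pushed the lid gently until it was fully shut, pressed the middle course key and let it come up, then pressed the start key all the way down; the bottle, cup and jar were left standing, and the job was handed in at about 17 s.

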